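# Lock the label roll and hold the labeller's tension arm back for threading

## Robot

A 6-joint arm with a two-finger parallel gripper is mounted at the origin on the work surface. World frame = base frame: x ahead of the robot, y to its left, z up, the work surface at z = 0. Lengths are in mm, angles in degrees, forces in N, time in s.
With the tool pointing down it reaches from about 350 to 725 mm from the base axis. Payload 6 kg.
Tool frame: the origin (TCP) lies at the very end of the fingers, on their centre line; the grasp point (between the pads) lies 19 mm behind it; z points along the fingers, y is the direction in which the jaws open and shut (so a half turn about z gives the same grasp; the last joint's range is limited). The gripper opens to 85 mm and grips with 20 to 120 N. Pads are 22 mm wide; open, the fingers measure 114 mm over their backs; the gripper's body (76 mm by 85 mm) begins 54 mm behind the grasp point. The pads swing forward as they close: fully open they stand 13 mm farther back than shut.
Start: joints at [-53.646, 2.303, 4.859, 0, -92.561, -19.12], TCP at [177.78, -573.034, 231.261] pointing down, gripper open.
Joint ranges: [-146.85, 146.85], [-73.84, 115.35], [-62.03, 85.46], [-188.31, 113.3], [-161.28, -10.13], [-171.36, 171.36]. Speed limits (degrees/s): [147.25, 147.25, 172.46, 180, 180, 180].

## Interface

Orientations are given as [roll, pitch, yaw] about the fixed x, y, z axes, in that order (R = Rz(yaw) Ry(pitch) Rx(roll)).
In Python, from plant import r, cams, job gives the robot as it stands.
- The arm moves only by the tool servo_tool, never from a script. Its argument "plan" is a list of rows, each a list of 3 entries, a list of its own where there are three numbers: the opening, from -1 (shut) to 1 (fully open), then the shift along the tool's x, y, z in mm, then the turn about the tool's z in rad. In form: [[hand, [tx, ty, tz], roll], ...]. A call has 1 to 8 rows; each row is the pose to reach, as a shift and turn from the pose measured when the call began, along the tool's axes at that moment; what a row does not reach only later rows make up. A row lasts 1/12 s, in which the tool goes at most 41.7 mm and 7.16 degrees, less where a joint would pass 70% of its speed; a pose out of reach is approached as far as the arm can. A call with a gripper value outside its range is refused whole. The fingers move at their own pace and stop on an object; "force" is the grip in N (left out, the last holds). Time passes only in rows, so rows that repeat a pose let the fingers close. It gives the time, the measured TCP pose, the force and the opening at its end, in the units of the state.
- r.observe(): the state, without advancing time (a new reading comes with each control period).
- cams.get_image(name): name is "side" or "top"; returns a dict with "frame" (420x560x3 uint8, red, green, blue), "depth" (420x560 float32, mm along the optical axis (not along the pixel's ray), 0 where there is no reading), "fx", "fy", "cx", "cy" (pixels), "cam_to_world" (4x4, takes a point from camera to world coordinates). Camera axes: x right, y down, z forward; pixel columns grow to the right and rows downward; lengths in mm; the calibration is good to about 2 mm. A picture is of the moment at which its call begins.
- job.finish_job(): hands the job in, once; it reports no verdict.
The state is a dict: "t": time; "joints": joint angles; "joint_vel": joint speeds; "joint_efforts": joint torques, N m; "ee_pos": TCP position; "orientation": TCP orientation; "force": force on the tool from outside, world axes, zero at the start; "wrist_torque": the same for the moment, N m; "finger_gap": finger opening in mm.
Only numpy, scipy, OpenCV 4.12 (cv2) and the standard library are available. Lean on these libraries where they do the work, as an engineer would, in place of code of your own. Each camera call takes 0.05 s, during which the arm holds its last target. There are 200 camera calls.

## Task

A new label roll has just been put on the bench jar labeller: turn the black lock collar on top of the roll clockwise until it is fully home, with its red lever at the red mark. Then swing the sprung tension arm (blue, with an upright roller on its end) in towards the label roll as far as its stop and keep holding it there so that a workmate can thread the labels: the job finishes with you still holding the arm against its stop, the collar still locked. Leave the jars and the spare roll standing where they are.

Things in the scene. Friction and masses are not known exactly. Their poses are not given: they have to be found in the camera images.
- labeller: Jar labeller, fixed. Housing 230 mm (its x) by 420 mm (its y, -230 to +190), deck 60 mm above the table. Origin on the table; x away from its control strip, y left, z up. Label roll, 140 mm across, lies on a braked 170 mm platter at x 0, y +85 mm; on it a 120 mm flange (top 126 mm above the table) and the collar. Fixed posts and a plate along the far edge (x over 75 mm) rise to 138 mm.
- collar_center (a point): Centre of the black fluted lock collar, on its upright axis at half its height. The collar is a cylinder 46 mm in diameter and 34 mm tall, from 130 to 164 mm above the table; below it is a 52 mm disc at 126 to 130 mm and then the flange. It cannot come off.
- collar_lever (a point): Outer end of the collar's red lever, 39 mm out from the collar's axis; the lever is 11 mm wide and 12 mm tall (134 to 146 mm above the table) and sticks 16 mm out of the collar. It turns with the collar.
- collar (a joint): Turn of the lock collar in rad. 0 = fully open (lever at the thin black mark); it grows as the collar is turned clockwise seen from above; 1.571 = fully home against its stop, lever at the broad red mark on the flange. It starts between 0.2 and 0.65, takes about 0.1 N m to turn and stays where it is left.
- pivot_top (a point): Point on the upright pivot axis of the tension arm, 120 mm above the table, fixed to the labeller. The pivot and its spring under it are at most 42 mm across and rise to 117 mm.
- roller_center (a point): Centre of the tension arm's roller, on its upright axis at half its height (119 mm above the table). The roller is an upright aluminium cylinder with a black band, 24 mm in diameter, from 88 to 150 mm above the table, free to spin, 110 mm from the pivot axis. It stays at the same height as the arm swings.
- tension_arm: Blue flat bar 18 mm wide, 74 to 83 mm above the table, with the roller standing on its end. Origin on the pivot axis; its x axis points along the bar to the roller. Two rubber-sleeved stop pins (12 mm across, up to 94 mm above the table) stand on the deck 60 mm from the pivot, one at each end of the swing.
- dancer (a joint): Swing of the tension arm, rad. 0 = at rest, where its spring keeps it (roller out, away from the label roll); it grows as the roller swings clockwise seen from above about the pivot, in towards the label roll; 1.396 = against its stop. At the roller the spring pushes back with about 3 N at rest, 8.5 N at the stop; let go, the arm swings back to 0.
- jar_a: Filled jar with a red lid, 80 mm across, 110 mm tall, standing on the table beyond the labeller. Origin at the centre of its underside, z up. Leave it standing.
- jar_b: Filled jar with a yellow lid, otherwise like jar_a. Leave it standing.
- spare_roll: Spare label roll lying flat on the table beyond the labeller, 110 mm across, 50 mm tall, 40 mm hole. Origin at the centre of its underside, z up. Leave it there.
Mind the look-alikes: they are no part of the job. What is shaped like the jar_a but green or grey is not meant.

How it is judged (in metres and radians):
On the way, in this order (a step that is already met when the one before it is completed fails the run):
1. the lock collar is turned home to its red mark (value of joint collar above 1.45 rad), for 0.2 s.
2. the tension arm is swung in to its stop and held there by the fingers (value of joint dancer above 1.31 rad and contact force between the fingers and tension_arm above 2 N and value of joint collar above 1.45 rad), for 0.3 s.
At the end, for the whole second after the job is handed in: The fingers press on the tension arm or its roller (over 2 N) and hold it still within 0.085 rad (9 mm at the roller) of its stop, with no jar or roll propping it; the collar is within 0.12 rad of its stop at the red mark; jars and spare roll stand within 30 mm of where they were (all of step 2 and velocity of joint dancer between -0.1 and 0.1 rad/s and contact force between tension_arm and jar_a below 0.2 N and contact force between tension_arm and jar_b below 0.2 N and contact force between tension_arm and spare_roll below 0.2 N and distance of each of jar_a, jar_b, spare_roll from where it was at the start of the episode below 0.03 m and angle between each of jar_a, jar_b, spare_roll's own z axis and vertical below 0.2 rad); the arm keeps its last pose, push and grip.
It fails at once if a jar or the spare roll is pushed more than 30 mm or tipped (not (distance of jar_a from where it was at the start of the episode below 0.03 m and angle between jar_a's own z axis and vertical below 0.2 rad) or not (distance of jar_b from where it was at the start of the episode below 0.03 m and angle between jar_b's own z axis and vertical below 0.2 rad) or not (distance of spare_roll from where it was at the start of the episode below 0.03 m and angle between spare_roll's own z axis and vertical below 0.2 rad)).
It also fails if it takes over 51 s, if anything falls off the work surface, if the arm or the gripper's body presses on something with over 40 N, if the wrist force passes 120 N, or if a joint passes its speed limit or range.

## Working session

There is one attempt and no reset: what is moved stays moved. The work goes in short steps, Python scripts to look and compute and a tool call to move; the robot and the scene stay as the last step left them, time stands still between calls to the robot, and variables do not carry over. Pictures are saved under pics/ and viewed, about 8 in all and at most 12, crops included, and the job is handed in when it is done.

Besides the shell and the picture viewer there is one more tool, called after "Emit:" as name(argument=value, ...) on one line, values as JSON. servo_tool: Moves the arm, as the interface text tells. Its arguments: {"type":"object","properties":{"plan":{"type":"array"},"force":{"type":"number"}},"required":["plan"]}

```bash
mkdir -p pics; ls
cat > h.py <<'E'
from plant import r,cams,job
import numpy as np,cv2
def grab(n,f):
    d=cams.get_image(n); cv2.imwrite('pics/'+f+'.png',d['frame'][:,:,::-1]); np.savez('pics/'+f,**d); return d
def px(f,u,v,z=None):
    d=np.load('pics/'+f+'.npz'); T=d['cam_to_world']
    ray=np.array([(u-d['cx'])/d['fx'],(v-d['cy'])/d['fy'],1.])
    if z is None:
        k=float(d['depth'][int(v),int(u)])
    else:
        w=T[:3,:3]@ray; k=(z-T[2,3])/w[2]
    return np.round(T[:3,:3]@(ray*k)+T[:3,3],1)
E
python3 - <<'E'
from h import *
for n in('top','side'):
    d=grab(n,n+'0'); print(n,d['cam_to_world'].round(2).tolist(),d['fx'])
print(r.observe())
E
```

```text
pics
top [[0.02, -0.99, 0.15, 537.76], [-1.0, -0.02, -0.01, 113.91], [0.01, -0.15, -0.99, 934.21], [0.0, 0.0, 0.0, 1.0]] 404.75736107434875
side [[-0.88, -0.31, 0.37, 236.7], [-0.48, 0.53, -0.7, 876.94], [0.02, -0.79, -0.61, 792.76], [0.0, 0.0, 0.0, 1.0]] 442.13164710138057
{'t': 0.1, 'joints': array([-5.36451935e+01,  2.33565951e+00,  4.80813939e+00, -2.34769275e-02,
       -9.25589219e+01, -1.91179969e+01]), 'joint_vel': array([-0.06797491, -0.13009321,  0.18464482,  0.19032479, -0.05268878,
       -0.01851799]), 'joint_efforts': array([-5.71943179e-03, -3.69347227e+01,  3.48278189e+01,  6.95159286e+00,
       -4.55717702e-03, -6.24387326e-06]), 'ee_pos': array([ 177.77022594, -572.76755765,  230.37488872]), 'orientation': array([ 1.79910644e+02, -6.14950355e-03, -1.62762155e+02]), 'force': array([ 0.10721344, -1.27499545, -0.09207278]), 'wrist_torque': array([ 0.01755831, -0.02158011,  0.03582225]), 'finger_gap': 85.17610619950132}
```

View pics/top0.png

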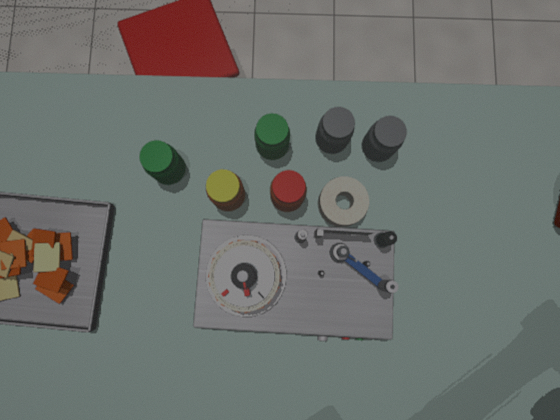

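View pics/side0.png

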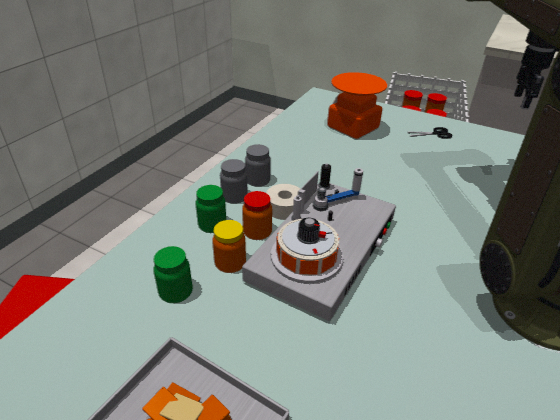

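The top view shows the labeller with the collar near (244,276), lever toward (247,293), pivot near (341,252) and roller near (392,286). I'll enlarge it to read these more closely.

Run:
```python
from h import *
i=cv2.imread('pics/top0.png')[215:345,190:405]
i=cv2.resize(i,None,fx=3.7,fy=3.7,interpolation=cv2.INTER_CUBIC)
i=cv2.convertScaleAbs(i,alpha=1.4)
cv2.imwrite('pics/c1.png',i)
```

```text
(no output)
```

View pics/c1.png

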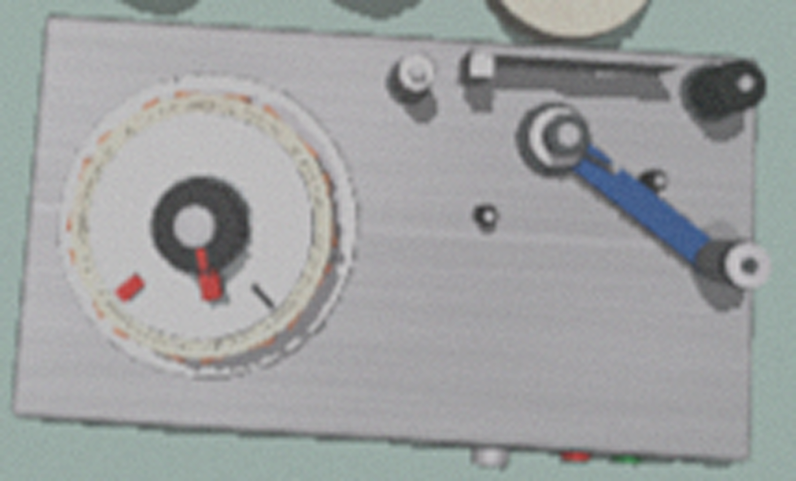

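Run:
```python
from h import *
f=lambda u,v,z=None:px('top0',190+u/3.7,215+v/3.7,z)
for n,u,v,z in [('hub',194,226,164),('ring',200,226,147),('flange',205,222,126),('lever',211,299,143),('roller',748,265,150),('pivot',567,135,117),('red',130,288,126),('blk',262,295,126),('cTL',48,17,60),('cTR',752,58,60),('cBR',748,460,60),('cBL',15,413,60),('pinIn',487,213,94),('pinOut',655,179,94),('platter',211,226,66)]: print(n,f(u,v,z),f(u,v))
c=np.array([f(u,v,60)[:2] for u,v in[(48,17),(752,58),(748,460),(15,413)]])
print(c); print(np.linalg.norm(np.roll(c,-1,0)-c,axis=1))
# fit labeller: local corners
L=np.array([[115,190],[115,-230],[-115,-230],[-115,190]],float)
A=L-L.mean(0);B=c-c.mean(0);H=A.T@B;U,S,V=np.linalg.svd(H);R=(U@V).T
t=c.mean(0)-R@L.mean(0);print('yaw',np.degrees(np.arctan2(R[1,0],R[0,0])),'org',t,'roll axis',R@[0,85]+t)
```

```text
hub [522.1 172.6 164. ] [522.3 172.  172.1]
ring [521.9 170.8 147. ] [522.4 168.9 173.1]
flange [523.6 169.7 126. ] [524.4 166.5 172.5]
lever [484.7 164.  143. ] [484.9 163.9 145.6]
roller [ 508.8 -112.7  150. ] [ 508.8 -112.   152.6]
pivot [574.8 -24.8 117. ] [574.8 -24.8 116.7]
red [488.2 208.1 126. ] [488.2 208.1 126. ]
blk [486.2 138.3 126. ] [486.3 138.2 126.4]
cTL [638.9 270.5  60. ] [645.7 280.9   1.7]
cTR [ 625.  -143.2   60. ] [ 630.8 -160.1    2.4]
cBR [ 397.1 -136.8   60. ] [ 3.874e+02 -1.540e+02  1.000e-01]
cBL [413.5 277.7  60. ] [413.7 277.5  61.3]
pinIn [531.7  15.8  94. ] [531.6  15.4  90.8]
pinOut [552.6 -77.8  94. ] [552.6 -78.2  92. ]
platter [520.4 170.3  66. ] [522.5 163.5 171.9]
[[ 638.9  270.5]
 [ 625.  -143.2]
 [ 397.1 -136.8]
 [ 413.5  277.7]]
[413.93344876 227.98984627 414.82431221 225.51496624]
yaw -2.0083813199896547 org [519.32591378  87.03771422] roll axis [522.30479733 171.98549967]
```

Read off: collar axis ≈ (522, 171.5), with the lever at 191° and the red mark at 133°, so about 58° clockwise remains. Pivot ≈ (575, -25), roller ≈ (509, -113). I'll add a helper that converts world targets to tool shifts.

```bash
cat >> h.py <<'E'
def to(x,y,z,yaw=None):
    from scipy.spatial.transform import Rotation as Ro
    s=r.observe(); R=Ro.from_euler('xyz',s['orientation'],degrees=True)
    t=R.inv().apply(np.array([x,y,z])-s['ee_pos'])
    print('t',round(s['t'],2),'pos',s['ee_pos'].round(1),'rpy',s['orientation'].round(1),'gap',round(s['finger_gap'],1),'F',s['force'].round(1),'Tq',s['wrist_torque'].round(2),'j6',s['joints'][5].round(1))
    print('shift',t.round(1), 'roll', None if yaw is None else round(-np.radians((yaw-s['orientation'][2]+180)%360-180),3))
E
python3 -c "
from h import *
to(522,171.5,230,-144)"
```

```text
t 0.1 pos [ 177.8 -572.8  230.4] rpy [ 179.9   -0.  -162.8] gap 85.2 F [ 0.1 -1.3 -0.1] Tq [ 0.02 -0.02  0.04] j6 -19.1
shift [-549.3  608.8    1.3] roll -0.327
```

Emit:
servo_tool(plan=[[1,[-27,30,0],0],[1,[-54,60,0],0],[1,[-81,90,0],0],[1,[-108,120,0],0],[1,[-135,150,0],0],[1,[-162,180,0],0],[1,[-189,210,0],0],[1,[-216,240,0],0]])

```text
t: 0.77
ee_pos: [313.0, -277.8, 230.5]
orientation: [179.9, 0.0, -162.8]
force: [1.8, 0.0, -0.1]
finger_gap: 85.6
```

Emit:
servo_tool(plan=[[1,[-27,30,0],0],[1,[-54,60,0],0],[1,[-81,90,0],0],[1,[-108,120,0],0],[1,[-135,150,0],0],[1,[-162,180,0],0],[1,[-189,210,0],0],[1,[-216,240,0],0]])

```text
t: 1.43
ee_pos: [448.5, 17.7, 230.9]
orientation: [179.9, 0.0, -162.7]
force: [0.5, -1.6, -0.4]
finger_gap: 85.0
```

```bash
python3 -c "
from h import *
to(522,171.5,230,-144)"
```

```text
t 1.43 pos [448.5  17.7 230.9] rpy [ 179.9    0.  -162.7] gap 85.0 F [ 0.5 -1.6 -0.4] Tq [-0.07 -0.17  0.  ] j6 -100.9
shift [-115.8  125.1    1.3] roll -0.327
```

```bash
python3 -c "
from h import *
print(r.observe()['joints'].round(1))"
```

```text
[ 2.810e+01 -2.130e+01 -1.600e+01 -1.000e-01 -9.530e+01 -1.009e+02]
```

Emit:
servo_tool(plan=[[1,[-27,30,0],-0.1],[1,[-54,60,0],-0.2],[1,[-81,90,0],-0.327],[1,[-116,125,0],-0.327],[1,[-116,125,0],-0.327],[1,[-116,125,0],-0.327]])

```text
t: 1.93
ee_pos: [522.4, 173.6, 228.9]
orientation: [179.9, -0.2, -143.9]
force: [-0.6, -1.0, -0.3]
finger_gap: 85.1
```

```bash
python3 -c "
from h import *
print(r.observe()['joints'].round(1))
to(522,171.5,136,-144)
grab('top','top1');grab('side','side1')
i=cv2.imread('pics/side1.png')[140:330,210:400]
j=cv2.imread('pics/top1.png')[180:370,170:360]
cv2.imwrite('pics/c2.png',cv2.resize(np.hstack([i,j]),None,fx=2.1,fy=2.1,interpolation=2))"
```

```text
[ 39.2  -5.1  -2.6  -0.1 -92.6 -93.1]
t 1.93 pos [522.4 173.6 228.9] rpy [ 179.9   -0.2 -143.9] gap 85.1 F [-0.6 -1.  -0.3] Tq [-0.05  0.1   0.03] j6 -93.1
shift [ 1.3 -1.7 92.9] roll 0.002
```

View pics/c2.png

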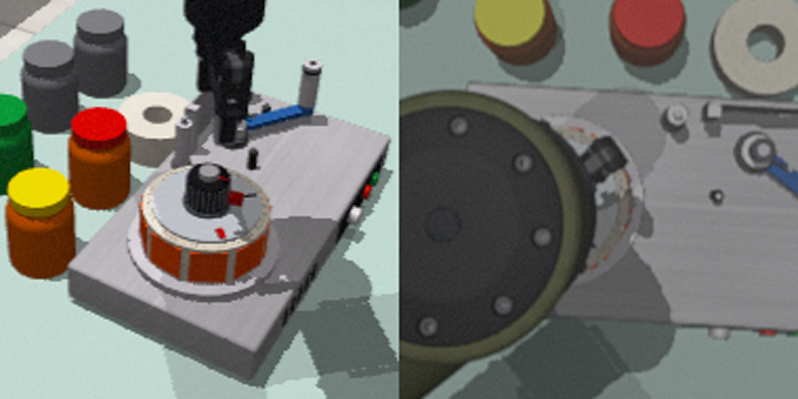

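```bash
python3 -c "
from h import *
d=np.load('pics/side1.npz');T=np.linalg.inv(d['cam_to_world'])
a=np.radians(126);u=np.array([np.cos(a),np.sin(a),0])
for n,p in [('collar',[522,171.5,164]),('tcp',[522,173.6,229]),('f1',np.array([522,173.6,242])+50*u),('f2',np.array([522,173.6,242])-50*u)]:
    q=T[:3,:3]@p+T[:3,3]; print(n,(np.array([q[0]/q[2]*d['fx']+d['cx']-210,q[1]/q[2]*d['fy']+d['cy']-140])*2.1).round())"
```

```text
collar [211. 174.]
tcp [214. 126.]
f1 [225. 146.]
f2 [206.  88.]
```

The side view puts the fingers where predicted: tips near (232,142) and (205,88) in the crop, collar top near (208,170). I'll go down over the collar.

Emit:
servo_tool(plan=[[1,[1,-2,20],0],[1,[1,-2,40],0],[1,[1,-2,60],0],[1,[1,-2,75],0],[1,[1,-2,85],0],[1,[1,-2,92],0],[1,[1,-2,92],0],[1,[1,-2,92],0]], force=40)

```text
t: 2.7
ee_pos: [522.5, 168.9, 139.5]
orientation: [179.9, 0.0, -144.0]
force: [0.5, -0.2, 0.5]
finger_gap: 85.3
```

Emit:
servo_tool(plan=[[-1,[0,0,0],0],[-1,[0,0,0],0],[-1,[0,0,0],0],[-1,[0,0,0],0],[-1,[0,0,0],0],[-1,[0,0,0],0],[-1,[0,0,0],0],[-1,[0,0,0],0]])

```text
t: 3.37
ee_pos: [521.7, 171.6, 141.3]
orientation: [179.7, 0.2, -143.9]
force: [-10.0, 9.3, 7.8]
finger_gap: 44.8
```

```bash
python3 -c "
from h import *
to(522,171.5,136,-202)"
```

```text
t 3.37 pos [521.7 171.6 141.3] rpy [ 179.7    0.2 -143.9] gap 44.8 F [-10.    9.3   7.8] Tq [2.89 3.54 0.08] j6 -92.8
shift [-0.1 -0.3  5.3] roll 1.014
```

Emit:
servo_tool(plan=[[-1,[0,0,0],0.1],[-1,[0,0,0],0.2],[-1,[0,0,0],0.3],[-1,[0,0,0],0.4],[-1,[0,0,0],0.5],[-1,[0,0,0],0.6],[-1,[0,0,0],0.7],[-1,[0,0,0],0.8]])

```text
t: 4.03
ee_pos: [521.1, 173.6, 141.4]
orientation: [179.5, -0.1, 170.1]
force: [-3.0, 7.5, 1.4]
finger_gap: 44.9
```

```bash
python3 -c "
from h import *
to(522,171.5,141,-202)"
```

```text
t 4.03 pos [521.1 173.6 141.4] rpy [ 1.795e+02 -1.000e-01  1.701e+02] gap 44.9 F [-3.   7.5  1.4] Tq [2.18 1.3  0.16] j6 -139.0
shift [-1.2 -1.9  0.4] roll 0.211
```

Emit:
servo_tool(plan=[[-1,[-1,-1,0],0.06],[-1,[-1,-1,0],0.12],[-1,[-1,-1,0],0.18],[-1,[-1,-1,0],0.22],[-1,[-1,-1,0],0.22]])

```text
t: 4.45
ee_pos: [521.3, 174.1, 141.5]
orientation: [179.4, -0.3, 157.4]
force: [-4.0, 6.3, 1.0]
finger_gap: 44.8
```

```bash
python3 -c "
from h import *
to(522,171.5,141,-202)"
```

```text
t 4.45 pos [521.3 174.1 141.5] rpy [179.4  -0.3 157.4] gap 44.8 F [-4.   6.3  1. ] Tq [ 1.72  1.4  -0.1 ] j6 -151.5
shift [-1.7 -2.2  0.4] roll -0.01
```

Emit:
servo_tool(plan=[[-1,[0,0,0],0.04],[-1,[0,0,0],0.08],[-1,[0,0,0],0.11],[-1,[0,0,0],0.11]])

```text
t: 4.78
ee_pos: [520.9, 174.8, 141.4]
orientation: [179.4, -0.5, 151.2]
force: [-2.5, 2.3, -0.4]
finger_gap: 44.6
```

```bash
python3 -c "
from h import *
to(522,171.5,141,-202)"
```

```text
t 4.78 pos [520.9 174.8 141.4] rpy [179.4  -0.5 151.2] gap 44.6 F [-2.5  2.3 -0.4] Tq [0.59 0.77 1.16] j6 -157.8
shift [-2.6 -2.4  0.4] roll -0.118
```

Torque about z rose from about 0.15 to 1.16 N m, so the collar has met its stop. I'll release, lift and look.

Emit:
servo_tool(plan=[[1,[0,0,0],0],[1,[0,0,0],0],[1,[0,0,0],0],[1,[0,0,0],0],[1,[0,0,0],0],[1,[0,0,0],0]])

```text
t: 5.28
ee_pos: [521.0, 174.7, 141.5]
orientation: [179.4, -0.4, 151.2]
force: [-0.9, -0.2, -0.6]
finger_gap: 85.5
```

Emit:
servo_tool(plan=[[1,[0,0,-25],0],[1,[0,0,-55],0],[1,[0,0,-90],0],[1,[0,0,-90],0]])

```text
t: 5.62
ee_pos: [523.6, 173.6, 239.8]
orientation: [178.9, -0.0, 151.2]
force: [1.1, -0.6, 1.4]
finger_gap: 85.3
```

```bash
python3 -c "
from h import *
to(509,-113,230,-127)"
```

```text
t 5.62 pos [523.6 173.6 239.8] rpy [178.9  -0.  151.2] gap 85.3 F [ 1.1 -0.6  1.4] Tq [-0.04 -0.07 -0.02] j6 -157.8
shift [-125.4 -258.2    5. ] roll -1.428
```

Emit:
servo_tool(plan=[[1,[-16,-32,0],-0.12],[1,[-32,-64,0],-0.24],[1,[-48,-96,0],-0.36],[1,[-64,-128,0],-0.48],[1,[-80,-160,0],-0.6],[1,[-96,-192,0],-0.72],[1,[-112,-225,0],-0.84],[1,[-125,-258,0],-0.96]])

```text
t: 6.28
ee_pos: [509.1, -110.7, 235.1]
orientation: [179.4, 0.9, -154.8]
force: [1.7, 0.3, -0.6]
finger_gap: 85.1
```

```bash
python3 -c "
from h import *
to(509,-113,230,-127)
grab('top','top2');grab('side','side2')
i=cv2.imread('pics/side2.png')[140:330,230:420]
j=cv2.imread('pics/top2.png')[200:390,190:380]
cv2.imwrite('pics/c3.png',cv2.resize(np.hstack([i,j]),None,fx=2.1,fy=2.1,interpolation=2))"
```

```text
t 6.28 pos [ 509.1 -110.7  235.1] rpy [ 179.4    0.9 -154.8] gap 85.1 F [ 1.7  0.3 -0.6] Tq [-0.05 -0.06 -0.03] j6 -74.1
shift [ 1.2 -2.1  5. ] roll -0.485
```

View pics/c3.png

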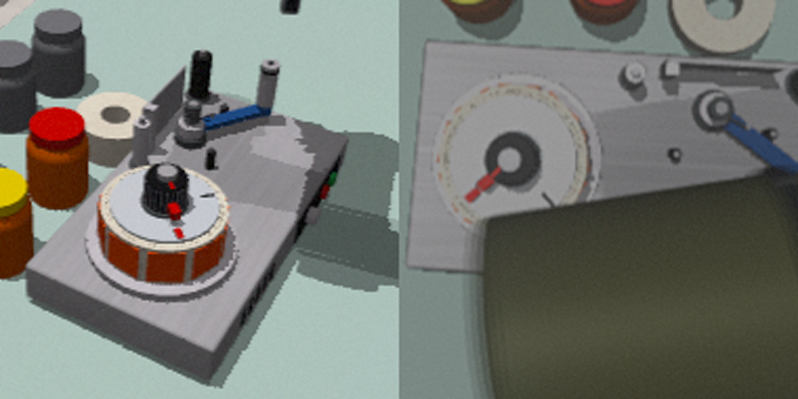

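Both views show the red lever lined up with the red mark: (482,188) to (470,197) in the top half, (173,211) to (180,233) in the side half. The collar is home. Next I'll finish the yaw and descend around the roller.

Emit:
servo_tool(plan=[[1,[1,-2,5],-0.12],[1,[1,-2,5],-0.24],[1,[1,-2,5],-0.36],[1,[1,-2,5],-0.48],[1,[1,-2,5],-0.48],[1,[1,-2,5],-0.48]])

```text
t: 6.88
ee_pos: [508.6, -114.9, 230.2]
orientation: [179.9, 1.0, -127.8]
force: [-0.2, 0.6, -0.5]
finger_gap: 85.3
```

```bash
python3 -c "
from h import *
to(509,-113,108,-127)
grab('side','side3')
i=cv2.imread('pics/side3.png')[80:280,250:450]
cv2.imwrite('pics/c4.png',cv2.resize(i,None,fx=3,fy=3,interpolation=2))"
```

```text
t 6.88 pos [ 508.6 -114.9  230.2] rpy [ 179.9    1.  -127.8] gap 85.3 F [-0.2  0.6 -0.5] Tq [-0.01  0.01  0.01] j6 -46.7
shift [  0.5   0.6 122.2] roll -0.014
```

View pics/c4.png

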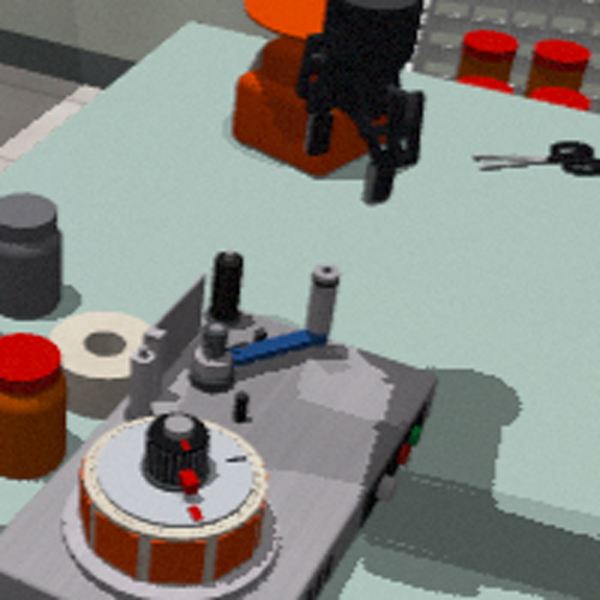

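Fingers straddle the roller's upward line: tips at (318,150) and (378,195), roller top at (325,270). Descending.

Emit:
servo_tool(plan=[[1,[0,1,25],0],[1,[0,1,50],0],[1,[0,1,70],0],[1,[0,1,90],0],[1,[0,1,108],0],[1,[0,1,121],0],[1,[0,1,121],0],[1,[0,1,121],0]], force=40)

```text
t: 7.6
ee_pos: [508.8, -112.5, 109.2]
orientation: [179.9, 1.0, -127.9]
force: [0.6, 1.1, 1.0]
finger_gap: 85.4
```

Emit:
servo_tool(plan=[[-1,[0,0,0],0],[-1,[0,0,0],0],[-1,[0,0,0],0],[-1,[0,0,0],0],[-1,[0,0,0],0],[-1,[0,0,0],0],[-1,[0,0,0],0],[-1,[0,0,0],0]])

```text
t: 8.27
ee_pos: [509.1, -112.6, 109.8]
orientation: [179.9, 1.0, -127.9]
force: [-0.2, -0.0, 2.2]
finger_gap: 22.9
```

Run:
```python
from h import *
to(509,-113,110,-127)
s=r.observe();p=s['ee_pos'][:2];c=np.array([574.8,-24.8]);v=p-c
print(np.hypot(*v),np.degrees(np.arctan2(v[1],v[0]))%360)
```

```text
t 8.27 pos [ 509.1 -112.6  109.8] rpy [ 179.9    1.  -127.9] gap 22.9 F [-0.2 -0.   2.2] Tq [-0.05 -0.05  0.02] j6 -46.9
shift [ 0.4 -0.1 -0.2] roll -0.016
109.61319531109652 233.20510558720937
```

The roller is gripped (gap 22.9 mm) at radius 109.6 mm and 233°. Tool x is radial and tool y tangential, so I'll follow the 110 mm arc.

Emit:
servo_tool(plan=[[-1,[-0.4,9.6,0],0.087],[-1,[-1.7,19.1,0],0.175],[-1,[-3.7,28.5,0],0.262],[-1,[-6.6,37.6,0],0.349],[-1,[-10.3,46.5,0],0.436],[-1,[-14.7,55,0],0.524],[-1,[-19.9,63.1,0],0.611],[-1,[-25.7,70.7,0],0.698]])

```text
t: 8.93
ee_pos: [468.2, -50.1, 110.0]
orientation: [179.5, 0.6, -168.2]
force: [0.1, -6.6, -2.0]
finger_gap: 22.9
```

```bash
cat > a.py <<'E'
from h import *
to(476.8,25.1,110,153)
s=r.observe();p=s['ee_pos'][:2];c=np.array([574.8,-24.8]);v=p-c
a=np.degrees(np.arctan2(v[1],v[0]))%360
print(np.hypot(*v),a,'dancer',np.radians(233.2-a))
E
python3 a.py
```

```text
t 8.93 pos [468.2 -50.1 110. ] rpy [ 179.5    0.6 -168.2] gap 22.9 F [ 0.1 -6.6 -2. ] Tq [-2.58 -0.28 -0.03] j6 -96.3
shift [-23.8  71.9   0.9] roll 0.677
109.53575913305684 193.37111726127637 dancer 0.6951451411814636
```

Tracking well. The second half goes to about 39°.

Emit:
servo_tool(plan=[[-1,[-0.4,9.6,0],0.087],[-1,[-1.7,19.1,0],0.175],[-1,[-3.7,28.5,0],0.262],[-1,[-6.6,37.6,0],0.349],[-1,[-10.3,46.5,0],0.436],[-1,[-14.7,55,0],0.524],[-1,[-19.9,63.1,0],0.611],[-1,[-24,69,0],0.67]])

```text
t: 9.6
ee_pos: [474.6, 20.9, 109.9]
orientation: [179.6, -0.2, 153.2]
force: [-12.7, -3.7, 4.4]
finger_gap: 23.0
```

```bash
python3 a.py
```

```text
t 9.6 pos [474.6  20.9 109.9] rpy [179.6  -0.2 153.2] gap 23.0 F [-12.7  -3.7   4.4] Tq [-1.73  4.05  0.05] j6 -143.4
shift [-0.1  4.7 -0.1] roll 0.003
110.15537352015845 155.4715154295369 dancer 1.356617978340191
```

Emit:
servo_tool(plan=[[-1,[0,2,0],0],[-1,[0,4,0],0],[-1,[0,6,0],0],[-1,[0,6,0],0],[-1,[0,6,0],0],[-1,[0,6,0],0]])

```text
t: 10.1
ee_pos: [475.8, 24.4, 109.8]
orientation: [179.9, -0.3, 153.1]
force: [-6.3, -6.4, 4.1]
finger_gap: 23.2
```

```bash
python3 a.py
```

```text
t 10.1 pos [475.8  24.4 109.8] rpy [179.9  -0.3 153.1] gap 23.2 F [-6.3 -6.4  4.1] Tq [-2.08  1.97  0.  ] j6 -143.9
shift [-0.6  1.1 -0.2] roll 0.002
110.58964713835755 153.56446696130308 dancer 1.389902253105986
```

Dancer reads about 1.39, but the tangential force is only the spring's 8.6 N. I'll press on until the stop shows in the force.

Emit:
servo_tool(plan=[[-1,[0,2,0],0],[-1,[0,4,0],0],[-1,[0,5,0],0],[-1,[0,5,0],0],[-1,[0,5,0],0],[-1,[0,5,0],0]])

```text
t: 10.6
ee_pos: [476.9, 27.0, 109.8]
orientation: [-179.8, -0.4, 153.1]
force: [-5.4, -6.5, 3.2]
finger_gap: 23.2
```

```bash
python3 a.py; python3 -c "
from h import *
grab('side','side4');grab('top','top4');
i=cv2.imread('pics/side4.png')[140:330,210:400]
j=cv2.imread('pics/top4.png')[180:370,190:380]
cv2.imwrite('pics/c5.png',cv2.resize(np.hstack([i,j]),None,fx=2.1,fy=2.1,interpolation=2))"
```

```text
t 10.6 pos [476.9  27.  109.8] rpy [-179.8   -0.4  153.1] gap 23.2 F [-5.4 -6.5  3.2] Tq [-2.21  1.22 -0.05] j6 -144.3
shift [-0.7 -1.7 -0.2] roll 0.001
110.70057036941847 152.12500657300617 dancer 1.4150255763338029
```

View pics/c5.png

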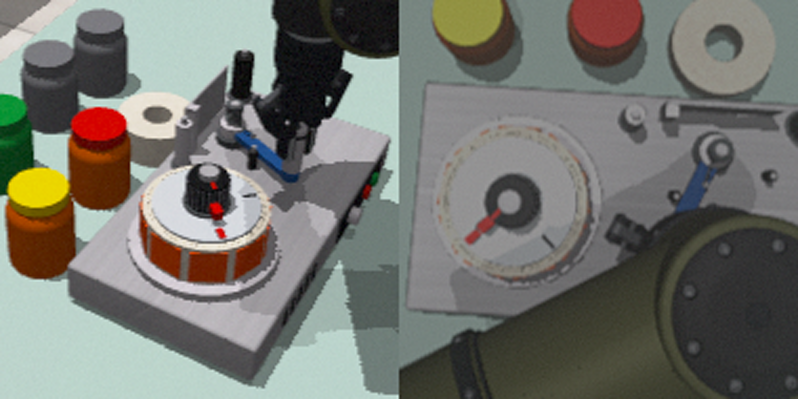

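Collar still locked, jars unmoved, and the arm is close to the inner pin (bar near (250,140), pin (253,157) in the side half). No stop force yet, so I'll push further.

Emit:
servo_tool(plan=[[-1,[0,2,0],0],[-1,[0,4,0],0],[-1,[0,6,0],0],[-1,[0,6,0],0],[-1,[0,6,0],0],[-1,[0,6,0],0]])

```text
t: 11.2
ee_pos: [477.4, 27.9, 109.7]
orientation: [-179.2, -0.5, 152.9]
force: [-8.8, -15.4, 5.4]
finger_gap: 23.3
```

```bash
python3 a.py
```

```text
t 11.2 pos [477.4  27.9 109.7] rpy [-179.2   -0.5  152.9] gap 23.3 F [ -8.8 -15.4   5.4] Tq [-4.91  2.53 -0.  ] j6 -144.8
shift [-0.8 -2.8 -0.2] roll -0.001
110.77320227222395 151.58338655563892 dancer 1.4244786289315703
```

The force doubled to about 17.7 N while the roller moved only about 1 mm, so the arm is on its stop. I'll hold briefly with the same push, then hand in.

Emit:
servo_tool(plan=[[-1,[0,5,0],0],[-1,[0,5,0],0],[-1,[0,5,0],0],[-1,[0,5,0],0],[-1,[0,5,0],0],[-1,[0,5,0],0]])

```text
t: 11.7
ee_pos: [477.3, 27.9, 109.7]
orientation: [-178.6, -0.6, 152.8]
force: [-10.4, -16.8, 5.4]
finger_gap: 23.1
```

```bash
python3 a.py; python3 -c "
from h import *
print(r.observe()['joint_vel'].round(2)); print(job.finish_job())"
```

```text
t 11.7 pos [477.3  27.9 109.7] rpy [-178.6   -0.6  152.8] gap 23.1 F [-10.4 -16.8   5.4] Tq [-4.76  2.56  0.06] j6 -145.1
shift [-0.8 -2.8 -0.3] roll -0.004
110.83921496877964 151.59174470889243 dancer 1.4243327516379103
[-0.04  0.02  0.02 -0.01  0.01  0.06]
the job is handed in; nothing more can be done
None
```

The job is handed in: the collar is locked and the gripper is still holding the tension arm against its stop. No verdict was reported.

- **Collar:** I turned it clockwise about 58° until the wrist torque jumped from about 0.15 to 1.16 N m. Both cameras then showed the red lever on the red mark. It was still there in the last picture, taken just before the final push on the tension arm.
- **Tension arm:** I gripped the roller (gap 23 mm) and swung it in along its arc. At the end the force on the tool was about 20 N against the spring's roughly 8.5 N. The roller stayed put under further push, and the robot's joints were practically still.
- **Jars and spare roll:** by eye they had not moved in that last picture; I did not measure their positions.
- **One small disagreement:** my geometry put the arm at 1.424 rad, just past the stated stop of 1.396. That is about 3 mm at the roller, and I put it down to calibration error and play in the grip. The rise in force is the better sign that it is on the stop.

Run time was 11.7 s of the 51 s allowed.

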